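# Take the half-cleaned tile out of the vise and hold it over the dusting stand

### The job

The vise holds a half-cleaned burgundy border tile on edge, and its screw nut is already released: slide the moving jaw back a good 3 cm, then take the tile from above at its balance point (the end with the mortar lump is the heavy one), lift it straight out and carry it level to the dusting tray. Finish while still holding it there: level, centred and in line over the slotted wooden stand, its lower edge about 3 cm above the tops of the stand's blocks and touching nothing but your fingers, steady for my colleague to brush off the dust. Leave the vise open and leave the tools, the crumb and the other tiles where they lie.

Things in the scene. Friction and masses are not known exactly. Their poses are not given: they have to be found in the camera images.
- vise: Blue-grey quick-release bench vise, bolted down. Origin on the table (z=0) below the clamped tile's mid-plane, midway along the jaws. x along the jaws, y from moving to fixed jaw, z up. Base 150 mm in x, y -190 to +75 mm. Two steel ways (|x| 32 to 60 mm) carry the tile 34 mm above the table. Nut block at y -186 to -162 mm, 66 mm high; its red-knobbed release lever (already released) 102 mm high at x +50.
- fixed_jaw (a point): Middle of the upper edge of the fixed jaw's rubber face, 79 mm above the table, at vise y = +7.3 mm. The jaw is 124 mm wide; its casting reaches back to vise y = +63 mm. Axes as the vise's.
- jaw (a joint): How far the moving jaw stands open, m: 0 = against the tile (0.7 mm gap), grows as it slides along the vise's -y, end stop at 0.050. Starts 0 to 0.002. It slides against about 4 N of drag and stays where left. Jaw plate 124 mm wide, 79 mm high, rubber-faced. Its threaded spindle and 100 mm T-bar (52 mm high, at vise y = -226 mm minus the opening) go with it.
- spine (a point): Point on top of the moving jaw's upright spine, a cast rib behind the jaw plate: 28 mm wide (along vise x), 74 mm long (along vise y), top 82 mm above the table. Point midway across it, 70 mm from the tile's mid-plane when the jaw is at 0; the rib runs 31 mm outward and 42 mm inward (to the jaw plate) from it. Sides free down to the saddle, 40 mm above the table. Can be pinched from above. Axes as the vise's.
- tile: Border tile on its long edge: burgundy glaze in front, pale clay behind; 200 long, 14 thick, 90 mm high, 0.73 kg +-15%. Origin mid-length, mid-thickness of the lower edge; x to the heavy mortar end, y out of the back, z up. Starts on the vise's ways (34 to 124 mm above table), glaze to the moving jaw, axes parallel to the vise's, middle 15 to 25 mm along vise +x. Jaw open, it stays up, leaning on the fixed jaw.
- balance (a point): Balance point, on the middle of the tile's upper edge: 23 mm from the tile's middle towards the mortar end (tile x = +23, y = 0, z = 90 mm). Grasp here across the 14 mm thickness; the tile is bare 45 mm down to the jaw tops. Axes as the tile's.
- lump (a point): Centre of the rough mortar lump on the tile's back at its heavy end, at tile x = 75, y = 27, z = 41 mm; the lump fills x 52 to 98, y 7 to 48, z 10 to 75 mm of the tile's frame, beyond the end of the fixed jaw. Axes as the tile's.
- tray: Shallow steel dusting tray, 250 by 130 mm, rim 32 mm high, fixed on the table, with a wooden slotted stand in its middle. Origin on the table surface at its centre; x along its length, y across, z up. The slots run along x.
- stand (a point): Centre of the stand, level with the tops of its two slotted wooden blocks, 60 mm above the table. Blocks at x = +38 and -38 mm, 18 mm long in x, 60 mm across in y; their open-topped slots run along x on y = 0, 26 mm wide, 17 mm deep. Axes as the tray's. Hold the tile with its length along x (either way round) and its middle over this point.
- hammer: Bystander: hammer with a wooden handle, 260 mm long, lying behind the vise's fixed jaw along the vise's x (about 165 mm from the tile). Loose.
- brush: Bystander: wooden wire brush, 250 mm long, 34 mm wide, 32 mm high, bristles up, lying on the robot's side of the tray. Loose.
- crumb: Bystander: crumb of broken-off mortar, 48 mm across, 20 mm high, on the table near the tile's mortar end. Loose.
- checker_tile: Bystander: loose square tile, 110 mm, 16 mm thick, lying flat, dark blue and ochre diamonds. On the far side of the table.
- pink_tile: Bystander: loose square pink relief tile, 110 mm, 21 mm thick, lying flat on the far side of the table.
- green_tile: Bystander: loose green bevelled tile, 120 by 60 mm, 15 mm thick, lying flat on the far side of the table.
There are look-alikes about, which are no part of the job. What is shaped like the tile but orange is not meant.

How it is judged (in metres and radians):
On the way, in this order (a step that is already met when the one before it is completed fails the run):
1. the jaw is slid back at least 25 mm while the tile still stands upright in the vise (value of joint jaw above 0.025 m and z of tile in the frame of vise below 0.042 m and angle between tile's own z axis and vertical below 0.15 rad and horizontal distance between tile and vise below 0.045 m), for 0.2 s.
2. the tile, gripped within 18 mm of its balance point, is lifted clear of the jaws, level within 7 degrees, the jaw still open (height (world z) of tile above 0.085 m and angle between tile's own z axis and vertical below 0.12 rad and value of joint jaw above 0.025 m and x of the grasp point in the frame of tile between 0.005 and 0.041 m and contact force between the fingers and tile above 2 N and contact force between tile and vise below 0.1 N and contact force between tile and tray below 0.1 N), for 0.2 s.
At the end, for the whole second after the job is handed in: Held by the fingers within 18 mm of the balance point, touching nothing else, at rest, level within 5 deg; lower edge 12 to 55 mm above the stand's blocks, middle within 20 mm of its centre, in line within 8 deg; jaw open 25 mm or more; no bystander moved 20 mm (contact force between the fingers and tile above 2 N and contact force between tile and vise below 0.1 N and contact force between tile and tray below 0.1 N and x of the grasp point in the frame of tile between 0.005 and 0.041 m and angle between tile's own z axis and vertical below 0.09 rad and z of tile in the frame of stand between 0.012 and 0.055 m and horizontal distance between tile and stand below 0.02 m and angle between the x axis of tile and the x axis of tray, either way round below 0.14 rad and linear speed of tile below 0.02 m/s and angular speed of tile below 0.15 rad/s and value of joint jaw above 0.025 m and distance of each of hammer, brush, crumb, checker_tile, pink_tile, green_tile from where it was at the start of the episode below 0.02 m); the arm keeps its last pose, push and grip.
It fails at once if a bystander is pushed 20 mm or more from its place (distance of any of hammer, brush, crumb, checker_tile, pink_tile, green_tile from where it was at the start of the episode above 0.02 m).
It fails at once if the tile is tipped more than 17 degrees from level (angle between tile's own z axis and vertical above 0.3 rad).
It also fails if it takes over 59 s, if anything falls off the work surface, if the arm or the gripper's body presses on something with over 40 N, if the wrist force passes 120 N, or if a joint passes its speed limit or range.

### The arm

A 7-joint arm with a two-finger parallel gripper is mounted at the origin on the work surface. World frame = base frame: x ahead of the robot, y to its left, z up, the work surface at z = 0. Lengths are in m, angles in degrees, forces in N, time in s.
With the tool pointing down it reaches from about 0.425 to 0.875 m from the base axis. Payload 4.7 kg.
Tool frame: the origin (TCP) lies on the front face of the gripper's body, between the roots of the fingers; the fingertips stand 70 mm ahead of it and the grasp point (between the pads) lies 51 mm ahead of it; z points along the fingers, y is the direction in which the jaws open and shut (so a half turn about z gives the same grasp; the last joint's range is limited). The gripper opens to 87 mm and grips with 3 to 60 N. Pads are 19 mm wide; open, the fingers measure 117 mm over their backs; the gripper's body (75 mm by 190 mm) begins 51 mm behind the grasp point.
Start: joints at [0.808, 18.392, -4.016, 83.108, 1.295, 78.541, -3.26], TCP at [0.65, -0, 0.292] pointing down, gripper open.
Joint ranges: [-163.93, 163.93], [-17.29, 119.83], [-79.2, 71.16], [3.27, 140.29], [-89.18, 269.18], [5.43, 117.66], [-154.24, 154.24]. Speed limits (degrees/s): [147.25, 147.25, 180, 180, 180, 180, 180].

### API

Orientations are given as [roll, pitch, yaw] about the fixed x, y, z axes, in that order (R = Rz(yaw) Ry(pitch) Rx(roll)).
In Python, from cell import env gives the robot as it stands.
- The arm moves only by the tool drive_tool, never from a script. Its argument "commands" is a list of rows, each a list of 7 numbers: the shift along the tool's x, y, z in cm, then the turn, a rotation vector about the tool's x, y, z in degrees, then the opening, from 0 (shut) to 1 (fully open). In form: [[tx, ty, tz, rx, ry, rz, hand], ...]. A call has 1 to 20 rows; each row shifts and turns the commanded pose from where the row before left it, along the tool's axes as they then stand; what a row does not reach is not made up. A row lasts 1/12 s, in which the tool goes at most 41.7 mm and 7.16 degrees, less where a joint would pass 70% of its speed; a pose out of reach is approached as far as the arm can. A call is refused whole if a number of a shift passes 4.17 or a number of a turn 7.16, either way. A call with a gripper value outside its range is refused whole. The fingers move at their own pace and stop on an object; "force" is the grip in N (left out, the last holds). Time passes only in rows, so rows that do not move let the fingers close. It gives the time, the measured TCP pose, the force and the opening at its end, in the units of the state.
- env.get_obs(): the state, without advancing time (a new reading comes with each control period).
- env.read_camera(name): name is "scene" or "side" or "wrist"; returns a dict with "img" (420x560x3 uint8, blue, green, red), "mtx" (3x3 intrinsics, pixels), "pose" (4x4, takes a point from camera to world coordinates). Camera axes: x right, y down, z forward; pixel columns grow to the right and rows downward; lengths in m; the calibration is good to about 2 mm. A picture is of the moment at which its call begins. There is no depth.
- env.sign_off(): hands the job in, once; it reports no verdict.
The state is a dict: "time_s": time; "qpos": joint angles; "joint_velocities": joint speeds; "effort": joint torques, N m; "tool_pos": TCP position; "tool_rot": TCP orientation; "force": force on the tool from outside, world axes, zero at the start; "wrist_torque": the same for the moment, N m; "grip_width": finger opening in m.
Only numpy, scipy, OpenCV 4.12 (cv2) and the standard library are available. Lean on these libraries where they do the work, as an engineer would, in place of code of your own. Each camera call takes 0.05 s, during which the arm holds its last target.

## Working session

There is one attempt and no reset: what is moved stays moved. The work goes in short steps, Python scripts to look and compute and a tool call to move; the robot and the scene stay as the last step left them, time stands still between calls to the robot, and variables do not carry over. Pictures are saved under pics/ and viewed, and the job is handed in when it is done.

Besides the shell and the picture viewer there is one more tool, called as name(argument=value, ...) on one line, values as JSON. drive_tool: Moves the arm, as the interface text tells. Its arguments: {"type":"object","properties":{"commands":{"type":"array"},"force":{"type":"number"}},"required":["commands"]}

```bash
ls; mkdir -p pics; cat > h.py <<'E'
import numpy as np, cv2, json
from cell import env
def snap(name,fn):
    c=env.read_camera(name); cv2.imwrite('pics/'+fn+'.png',c['img']); np.savez('pics/'+fn+'.npz',mtx=c['mtx'],pose=c['pose'],img=c['img']); return c
def load(fn): return np.load('pics/'+fn+'.npz')
def px2z(c,uv,z):
    d=c['pose'][:3,:3]@np.linalg.inv(c['mtx'])@np.array([uv[0],uv[1],1.]); o=c['pose'][:3,3]
    return o+d*(z-o[2])/d[2]
def proj(c,p):
    p=np.atleast_2d(p); q=(p-c['pose'][:3,3])@c['pose'][:3,:3]; q=q@np.array(c['mtx']).T
    return q[:,:2]/q[:,2:]
E
python3 - <<'E'
from h import *
for n in ['scene','side','wrist']:
    c=snap(n,n+'0'); print(n,c['mtx'].round(1).tolist(),c['pose'].round(3).tolist())
print(env.get_obs())
E
```

```text
pics
scene [[461.3, 0.0, 280.8], [0.0, 461.3, 201.8], [0.0, 0.0, 1.0]] [[0.095, 0.593, -0.799, 1.448], [0.995, -0.044, 0.085, -0.094], [0.015, -0.804, -0.595, 0.784], [0.0, 0.0, 0.0, 1.0]]
side [[514.8, 0.0, 279.6], [0.0, 514.8, 208.6], [0.0, 0.0, 1.0]] [[-0.866, -0.38, 0.326, 0.076], [-0.5, 0.673, -0.545, 0.786], [-0.012, -0.635, -0.773, 1.184], [0.0, 0.0, 0.0, 1.0]]
wrist [[348.2, 0.0, 273.0], [0.0, 348.2, 208.6], [0.0, 0.0, 1.0]] [[1.0, 0.002, -0.002, 0.65], [0.001, -0.966, -0.258, 0.069], [-0.002, 0.258, -0.966, 0.384], [0.0, 0.0, 0.0, 1.0]]
{'time_s': 0.15, 'qpos': array([ 0.80869112, 18.42767776, -4.01731798, 83.15849666,  1.29898172,
       78.54154849, -3.26001884]), 'joint_velocities': array([ 0.02043787, -0.03015327,  0.02792118, -0.09455734,  0.05244051,
       -0.03369104, -0.06214909]), 'effort': array([ 2.16972071e-04, -4.91794288e+01, -4.04079035e-01, -3.12878716e+01,
       -6.39387709e-02,  4.04033612e-02,  9.90178205e-05]), 'tool_pos': array([ 6.49682060e-01, -5.22287723e-05,  2.91434456e-01]), 'tool_rot': array([-1.79917724e+02,  8.43912996e-03,  9.00031708e+01]), 'force': array([ 0.36140926, -0.21830374, -0.08995483]), 'wrist_torque': array([-0.05361706, -0.04485029,  0.00689654]), 'grip_width': 0.08734849575543718}
```

View pics/scene0.png

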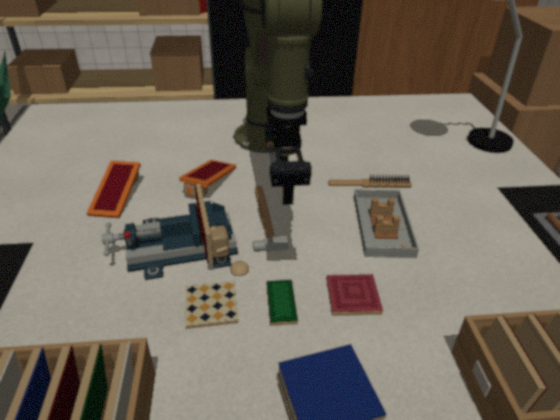

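View pics/side0.png

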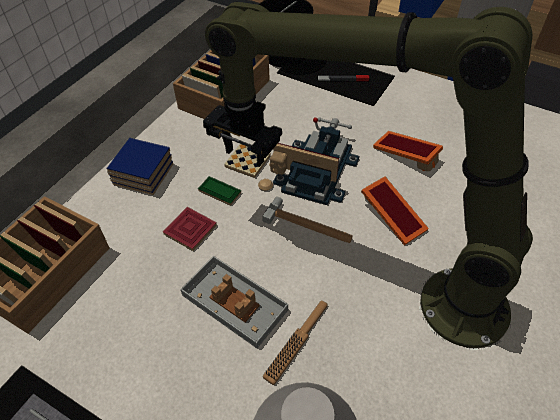

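View pics/wrist0.png

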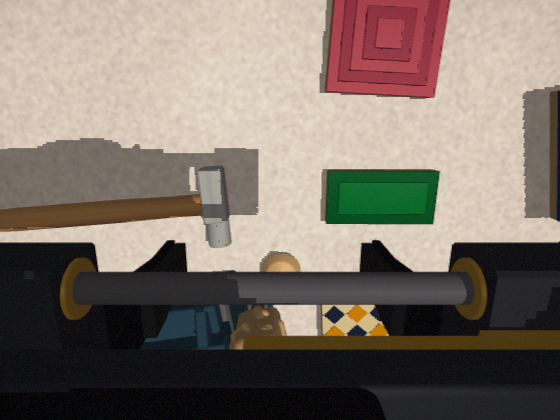

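```bash
python3 - <<'E'
from h import *
a=load('scene0')['img'][170:290,90:250]; cv2.imwrite('pics/c1.png',cv2.resize(a,None,fx=5,fy=5,interpolation=cv2.INTER_CUBIC))
a=load('side0')['img'][100:220,240:370]; cv2.imwrite('pics/c2.png',cv2.resize(a,None,fx=5,fy=5,interpolation=cv2.INTER_CUBIC))
a=load('side0')['img'][245:355,170:300]; cv2.imwrite('pics/c3.png',cv2.resize(a,None,fx=5,fy=5,interpolation=cv2.INTER_CUBIC))
a=load('scene0')['img'][165:265,320:430]; cv2.imwrite('pics/c4.png',cv2.resize(a,None,fx=5,fy=5,interpolation=cv2.INTER_CUBIC))
E
```

```text
(no output)
```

View pics/c1.png

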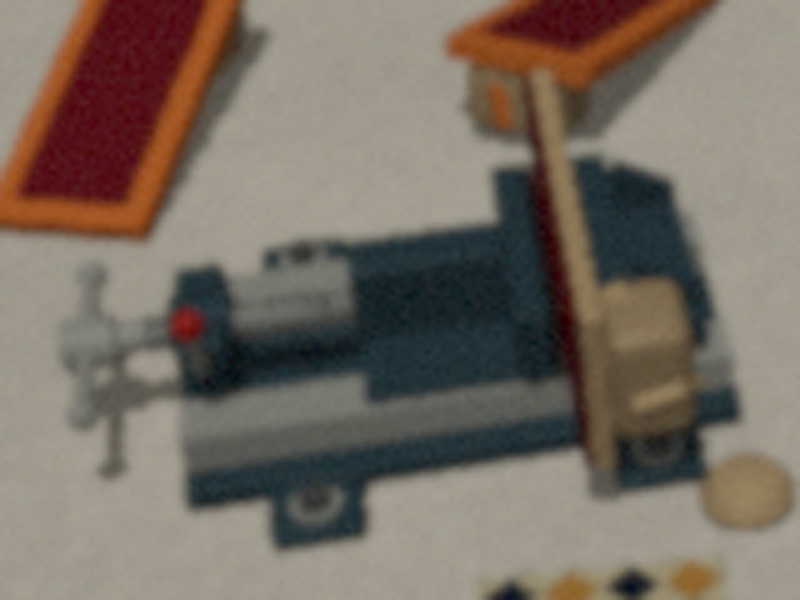

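View pics/c2.png

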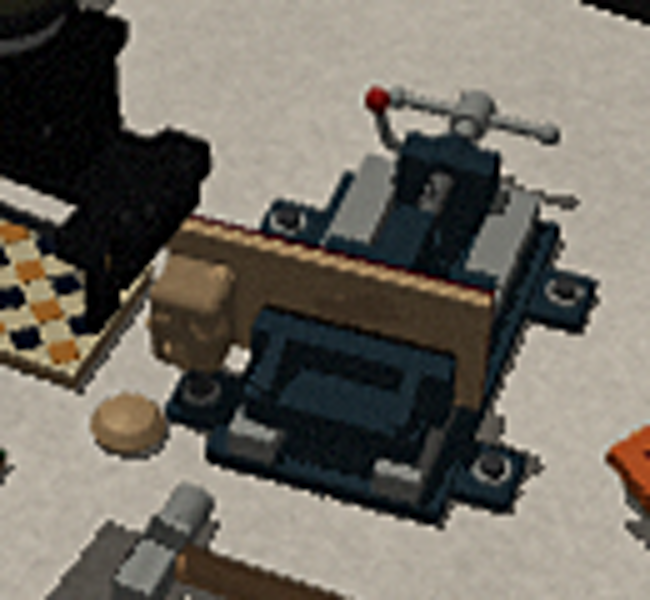

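View pics/c3.png

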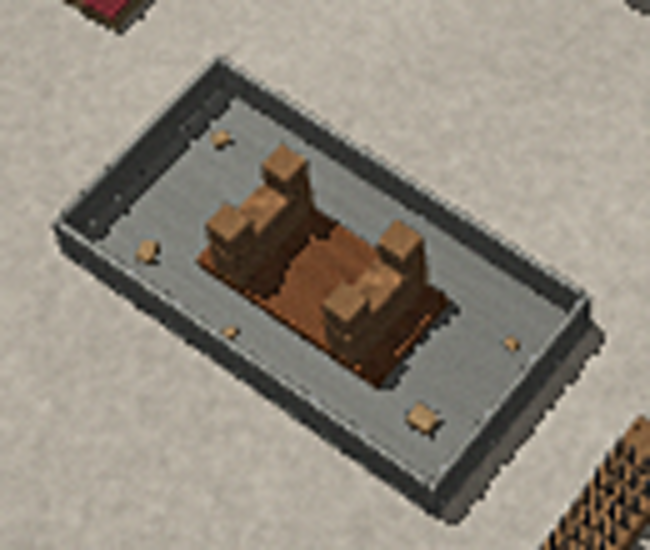

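View pics/c4.png

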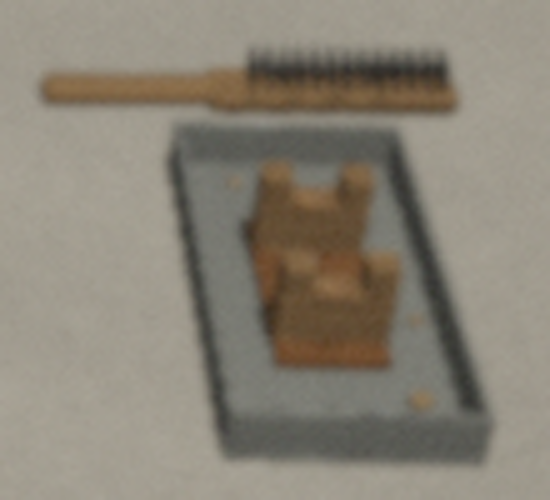

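```bash
python3 - <<'E'
from h import *
s=load('side0'); c=load('scene0')
f=lambda uv,o:(uv[0]/5+o[0]-.4,uv[1]/5+o[1]-.4)
A=np.array([px2z(s,f(u,(170,245)),.032)[:2] for u in [(222,60),(588,297),(437,490),(57,226)]]);print('tray side',A.round(4).tolist(),A.mean(0))
B=np.array([px2z(c,f(u,(320,165)),.032)[:2] for u in [(172,125),(402,125),(490,416),(222,425)]]);print('tray scene',B.round(4).tolist(),B.mean(0))
for n,u in [('tile-',(493,297)),('tile+',(182,220))]: print(n,px2z(s,f(u,(240,100)),.124).round(4))
for n,u in [('tile-',(540,70)),('tile+?',(605,370))]: print(n,px2z(c,f(u,(90,170)),.124).round(4))
for u in [(232,222),(284,160),(352,298),(402,238)]: print('blk',px2z(s,f(u,(170,245)),.06).round(4))
E
```

```text
tray side [[0.6325, 0.206], [0.3904, 0.2333], [0.4021, 0.3591], [0.6478, 0.3326]] [0.51819363 0.28275746]
tray scene [[0.3943, 0.2272], [0.4039, 0.3592], [0.6489, 0.3274], [0.645, 0.1953]] [0.5230176  0.27726187]
tile- [ 0.4688 -0.2047  0.124 ]
tile+ [ 0.6579 -0.1723  0.124 ]
tile- [ 0.4681 -0.2025  0.124 ]
tile+? [ 0.699  -0.1637  0.124 ]
blk [0.5588 0.2983 0.06  ]
blk [0.5563 0.2551 0.06  ]
blk [0.4831 0.3045 0.06  ]
blk [0.4797 0.2639 0.06  ]
```

The tile meant is the one standing on edge in the vise, at scene pixel (207,225) or side pixel (305,165). It has a mortar lump and is pale clay behind with burgundy glaze in front. The two orange-rimmed pieces at scene (115,188) and (208,173) are the look-alikes. The crops confirm this. The lump end points to world +x, and the tray is at about (0.52, 0.28). Next I'll move over the vise for a closer look.

drive_tool(commands=[[-3.3,-0.7,0,0,0,-1,1],[-3.3,-0.7,0,0,0,-1,1],[-3.3,-0.7,0,0,0,-1,1],[-3.3,-0.7,0,0,0,-1,1],[-3.3,-0.7,0,0,0,-1,1],[-3.3,-0.7,0,0,0,-1,1],[-3.3,-0.7,0,0,0,-1,1],[-3.3,-0.7,0,0,0,-1,1],[-3.3,-0.7,0,0,0,-1,1],[-3.3,-0.7,0,0,0,-0.7,1],[0,0,0,0,0,0,1],[0,0,0,0,0,0,1]])

```text
time_s: 1.15
tool_pos: [0.6046, -0.3374, 0.2913]
tool_rot: [-179.9, 0.0, 99.4]
force: [-0.2, 0.7, 0.5]
grip_width: 0.0872
```

```bash
python3 - <<'E'
from h import *
snap('wrist','w1'); snap('side','side1'); o=env.get_obs(); print(o['time_s'],o['tool_pos'],o['tool_rot'])
E
```

```text
1.25 [ 0.60644764 -0.33306842  0.29175486] [-1.79997343e+02 -8.41599798e-02  9.97390722e+01]
```

View pics/w1.png

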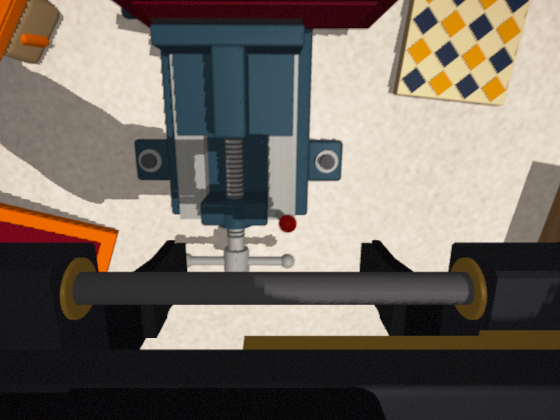

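```bash
python3 - <<'E'
from h import *
a=load('w1')['img'][0:180,90:350]; cv2.imwrite('pics/c5.png',cv2.resize(a,None,fx=3,fy=3,interpolation=cv2.INTER_CUBIC))
E
```

```text
(no output)
```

View pics/c5.png

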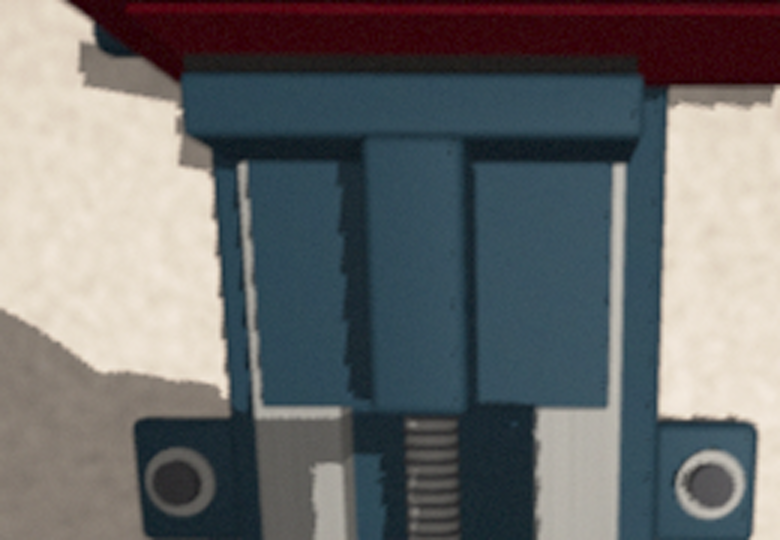

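```bash
python3 - <<'E'
from h import *
c=load('w1'); print(c['pose'][:3,3])
f=lambda u:(u[0]/3+90-.33,u[1]/3-.33)
P={}
for n,u,z in [('spL0',(363,140),.082),('spR0',(463,140),.082),('spL1',(373,400),.082),('spR1',(467,400),.082),('spOut',(420,410),.082),('pl',(183,73),.079),('pr',(641,73),.079),('plo',(187,133),.079),('pro',(640,133),.079)]:
    P[n]=px2z(c,f(u),z); print(n,P[n].round(4))
for a,b in [('spL0','spL1'),('spR0','spR1'),('pl','pr'),('plo','pro')]:
    d=P[b]-P[a]; print(a,b,np.linalg.norm(d).round(4),np.degrees(np.arctan2(d[1],d[0])).round(2))
th=np.radians(9.7); vx=np.array([np.cos(th),np.sin(th)]); vy=np.array([-np.sin(th),np.cos(th)])
mid=sum(P[k][:2] for k in ['spL0','spR0','spL1','spR1'])/4
pm=(P['pl']+P['pr'])[:2]/2
print('x-line spine',mid@vx,'plate',pm@vx, 'plate face vy',pm@vy,'outer',P['spOut'][:2]@vy)
# spine pt = outer+31mm inward
sp=vx*(mid@vx)+vy*(P['spOut'][:2]@vy+.031); print('spine pt',sp,'vise origin',sp+vy*.070)
# tool moves: target TCP
o=env.get_obs(); 
R=cv2.Rodrigues(np.eye(3))[0]
from scipy.spatial.transform import Rotation as Ro
R=Ro.from_euler('xyz',o['tool_rot'],degrees=True).as_matrix()
t=np.r_[sp-vy*.004,.122]; print('move cm',R.T@(t-o['tool_pos'])*100)
E
```

```text
[ 0.5931096  -0.26909948  0.38392243]
spL0 [ 0.5345 -0.2248  0.082 ]
spR0 [ 0.5608 -0.2205  0.082 ]
spL1 [ 0.5453 -0.2917  0.082 ]
spR1 [ 0.5716 -0.2873  0.082 ]
spOut [ 0.5588 -0.2922  0.082 ]
pl [ 0.485 -0.216  0.079]
pr [ 0.6046 -0.1961  0.079 ]
plo [ 0.4871 -0.2304  0.079 ]
pro [ 0.6071 -0.2105  0.079 ]
spL0 spL1 0.0677 -80.81
spR0 spR1 0.0677 -80.83
pl pr 0.1213 9.41
plo pro 0.1216 9.42
x-line spine 0.5020040716965437 plate 0.5022739104475235 plate face vy -0.2948965714852048 outer -0.38221963105249146
spine pt [ 0.55400393 -0.26161605] vise origin [ 0.54220968 -0.19261681]
move cm [ 7.50446457 -3.9595763  16.98671063]
```

The wrist view shows the vise aligned at about 9.4°. The spine runs from pixel (211,47) to (246,136) and its point is at about (0.554, -0.262). I'll descend on it with the fingers straddling it.

drive_tool(commands=[[2.5,-1.3,0,0,0,0.3,1],[2.5,-1.3,0,0,0,0,1],[2.5,-1.4,0,0,0,0,1],[0,0,3,0,0,0,1],[0,0,3,0,0,0,1],[0,0,3,0,0,0,1],[0,0,0,0,0,0,1]])

```text
time_s: 1.83
tool_pos: [0.5516, -0.2627, 0.1962]
tool_rot: [-179.5, -0.4, 99.6]
force: [-1.6, 1.6, -0.5]
grip_width: 0.087
```

```bash
python3 - <<'E'
from h import *
snap('wrist','w2'); snap('scene','scene2'); o=env.get_obs(); print(o['time_s'],o['tool_pos'],o['tool_rot'])
a=load('scene2')['img'][170:290,90:250]; cv2.imwrite('pics/c6.png',cv2.resize(a,None,fx=4,fy=4,interpolation=cv2.INTER_CUBIC))
E
```

```text
1.9333 [ 0.5544181  -0.26488775  0.20198959] [-1.79921071e+02 -8.83227710e-02  9.95379534e+01]
```

View pics/w2.png

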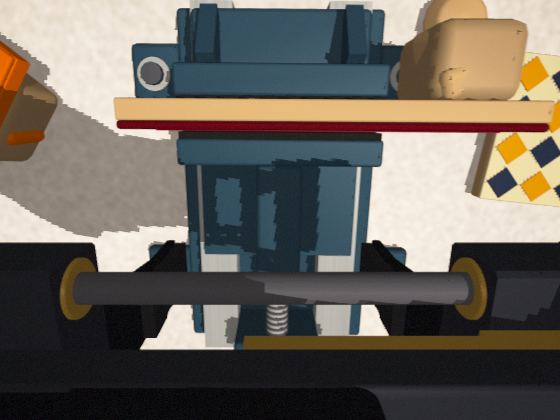

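View pics/c6.png

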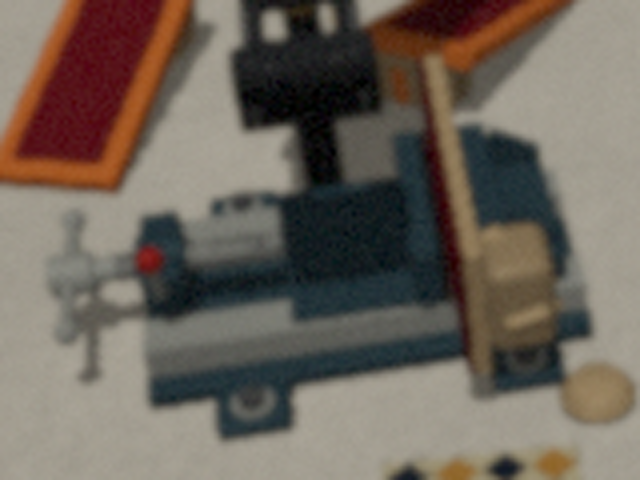

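```bash
python3 - <<'E'
from h import *
c=load('w2')
P={}
for n,u in [('Lb',(114,98)),('Rb',(549,101)),('Lf',(116,122)),('Rf',(549,125))]:
    P[n]=px2z(c,u,.124); print(n,P[n].round(4))
d=P['Rb']-P['Lb'];print(np.linalg.norm(d),np.degrees(np.arctan2(d[1],d[0])), np.linalg.norm(P['Lf']-P['Lb']))
print('mid',sum(P.values())/4)
a=c['img'][80:150,90:560]; cv2.imwrite('pics/c7.png',cv2.resize(a,(800,int(70*800/470)),interpolation=cv2.INTER_CUBIC))
E
```

```text
Lb [ 0.4663 -0.1987  0.124 ]
Rb [ 0.6605 -0.1671  0.124 ]
Lf [ 0.4678 -0.2092  0.124 ]
Rf [ 0.6643 -0.1771  0.124 ]
0.1967386112852024 9.26362542379732 0.010598860764236991
mid [ 0.56472768 -0.18802391  0.124     ]
```

View pics/c7.png

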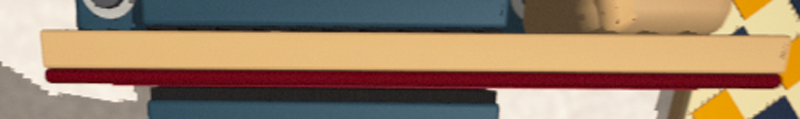

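drive_tool(commands=[[0,0,2.5,0,0,0,1],[0,0,2.5,0,0,0,1],[0,0,1.5,0,0,0,1],[0,0,1.4,0,0,0,1],[0,0,0,0,0,0,1],[0,0,0,0,0,0,1]])

```text
time_s: 2.43
tool_pos: [0.5556, -0.2666, 0.125]
tool_rot: [179.9, 0.1, 99.4]
force: [0.1, 0.4, 1.1]
grip_width: 0.0872
```

drive_tool(commands=[[0,0,0,0,0,0,0.2],[0,0,0,0,0,0,0.2],[0,0,0,0,0,0,0.2],[0,0,0,0,0,0,0.2],[0,0,0,0,0,0,0.2],[0,0,0,0,0,0,0.2],[0,0,0,0,0,0,0.2],[0,0,0,0,0,0,0.2]], force=30)

```text
time_s: 3.1
tool_pos: [0.5543, -0.2667, 0.1233]
tool_rot: [180.0, 0.0, 99.4]
force: [-0.0, -0.3, -0.3]
grip_width: 0.0415
```

drive_tool(commands=[[0,0,0,0,0,0,0.1],[0,0,0,0,0,0,0.1],[0,0,0,0,0,0,0.1],[0,0,0,0,0,0,0.1],[0,0,0,0,0,0,0.1]])

```text
time_s: 3.52
tool_pos: [0.5546, -0.2667, 0.1232]
tool_rot: [180.0, 0.0, 99.4]
force: [1.4, -0.3, -1.2]
grip_width: 0.028
```

Gripped at 28 mm, which matches the spine's width. I'll slide back along tool -x by about 37 mm.

drive_tool(commands=[[-0.3,0,0,0,0,0,0.1],[-0.4,0,0,0,0,0,0.1],[-0.5,0,0,0,0,0,0.1],[-0.5,0,0,0,0,0,0.1],[-0.5,0,0,0,0,0,0.1],[-0.5,0,0,0,0,0,0.1],[-0.5,0,0,0,0,0,0.1],[-0.5,0,0,0,0,0,0.1],[0,0,0,0,0,0,0.1],[0,0,0,0,0,0,0.1],[0,0,0,0,0,0,0.1],[0,0,0,0,0,0,0.1]])

```text
time_s: 4.52
tool_pos: [0.5605, -0.3041, 0.1232]
tool_rot: [180.0, 0.1, 99.4]
force: [3.2, -0.6, -1.4]
grip_width: 0.0274
```

```bash
python3 - <<'E'
from h import *
snap('wrist','w3'); snap('side','side3')
a=load('side3')['img'][90:220,240:400]; cv2.imwrite('pics/c8.png',cv2.resize(a,None,fx=4,fy=4,interpolation=cv2.INTER_CUBIC))
E
```

```text
(no output)
```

View pics/w3.png

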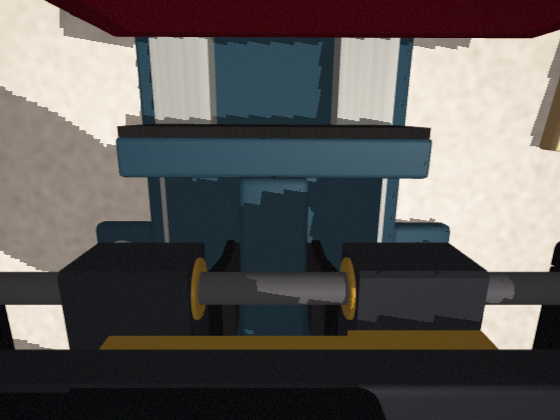

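View pics/c8.png

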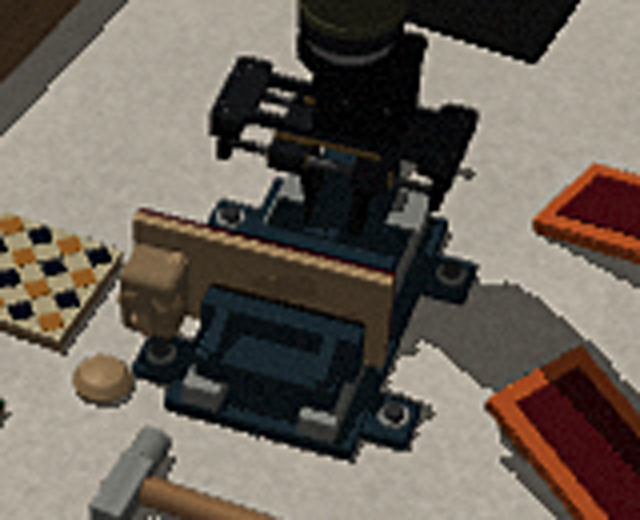

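The jaw followed by about 37 mm and the tile still stands. I'll release and rise.

drive_tool(commands=[[0,0,0,0,0,0,0.8],[0,0,0,0,0,0,0.8],[0,0,0,0,0,0,0.8],[0,0,0,0,0,0,0.8],[0,0,0,0,0,0,0.8],[0,0,0,0,0,0,0.8],[0,0,-1,0,0,0,0.8],[0,0,-2,0,0,0,0.8],[0,0,-3,0,0,0,0.8],[0,0,-3,0,0,0,0.8],[0,0,-2,0,0,0,0.8],[2,0,-1,0,0,0,0.8],[2,0,0,0,0,0,0.8],[0,0,0,0,0,0,0.8],[0,0,0,0,0,0,0.8],[0,0,0,0,0,0,0.8]])

```text
time_s: 5.95
tool_pos: [0.5537, -0.2644, 0.2437]
tool_rot: [180.0, 0.1, 99.4]
force: [-0.1, -0.9, -0.3]
grip_width: 0.0696
```

```bash
python3 - <<'E'
from h import *
snap('wrist','w4'); o=env.get_obs(); print(o['time_s'],o['tool_pos'],o['tool_rot'])
E
```

```text
6.0 [ 0.55352    -0.26481804  0.24335385] [-1.79978216e+02  4.21597141e-02  9.93393263e+01]
```

View pics/w4.png

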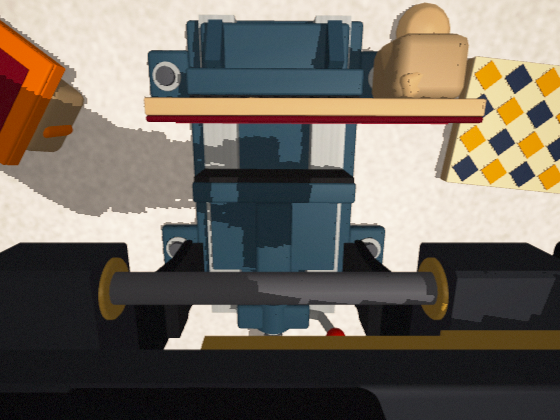

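```bash
python3 - <<'E'
from h import *
from scipy.spatial.transform import Rotation as Ro
a=load('w4')['img'][85:135,130:500]; cv2.imwrite('pics/c9.png',cv2.resize(a,(800,int(50*800/370)),interpolation=cv2.INTER_CUBIC))
for n,us in [('w2',[(114,98),(553,100),(117,129),(551,131)]),('w4',[(145,97.5),(485,99.5),(147,121.5),(484,122.5)])]:
    c=load(n);P=[px2z(c,u,.124) for u in us]; d=P[1]-P[0]
    print(n,np.linalg.norm(d),np.degrees(np.arctan2(d[1],d[0])),np.linalg.norm(P[2]-P[0]),np.linalg.norm(P[3]-P[1]))
    m=sum(P)/4; th=np.radians(9.35); b=m[:2]+.023*np.array([np.cos(th),np.sin(th)]); print(m,'bal',b)
    o=env.get_obs(); R=Ro.from_euler('xyz',o['tool_rot'],degrees=True).as_matrix()
    print('cm',R.T@(np.r_[b,.2]-o['tool_pos'])*100)
    # vise jaw plate face
    print()
c=load('w4')
p=[px2z(c,u,.079) for u in [(194,183),(354,183),(187,70),(362,70)]]; print(np.round(p,4))
E
```

```text
w2 0.19843948473420614 9.391255243263586 0.013753785181902824 0.013757533091947285
[ 0.56575746 -0.18922118  0.124     ] bal [ 0.58845189 -0.18548449]
cm [7.2645049  4.73596526 4.32824007]

w4 0.19778531749029946 9.122263309730164 0.013540198302259785 0.013075979879894645
[ 0.56589286 -0.18932937  0.124     ] bal [ 0.58858729 -0.18559268]
cm [7.25163217 4.74756955 4.32824513]

[[ 0.4915 -0.2543  0.079 ]
 [ 0.6098 -0.2346  0.079 ]
 [ 0.4783 -0.1761  0.079 ]
 [ 0.5976 -0.1563  0.079 ]]
```

View pics/c9.png

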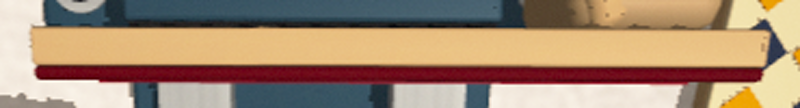

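drive_tool(commands=[[2.4,1.6,0,0,0,0,0.8],[2.4,1.6,0,0,0,0,0.8],[2.45,1.55,0,0,0,0,0.8],[0,0,0,0,0,6,0.8],[0,0,0,0,0,6,0.8],[0,0,0,0,0,6,0.8],[0,0,0,0,0,6,0.8],[0,0,0,0,0,6,0.8],[0,0,0,0,0,6,0.8],[0,0,0,0,0,6,0.8],[0,0,0,0,0,6,0.8],[0,0,0,0,0,6,0.8],[0,0,0,0,0,6,0.8],[0,0,0,0,0,6,0.8],[0,0,0,0,0,6,0.8],[0,0,0,0,0,6,0.8],[0,0,0,0,0,6,0.8],[0,0,0,0,0,6,0.8],[0,0,0,0,0,0,0.8]])

```text
time_s: 7.58
tool_pos: [0.5887, -0.1858, 0.2429]
tool_rot: [180.0, 0.1, 9.2]
force: [0.0, 0.2, -1.1]
grip_width: 0.0699
```

drive_tool(commands=[[0,0,0,0,0,0,0.8],[0,0,0,0,0,0,0.8],[0,0,0,0,0,0,0.8]])

```text
time_s: 7.83
tool_pos: [0.5888, -0.1848, 0.2431]
tool_rot: [180.0, 0.0, 9.5]
force: [-0.0, 0.0, -0.4]
grip_width: 0.0695
```

```bash
python3 - <<'E'
from h import *
snap('wrist','w5'); o=env.get_obs(); print(o['time_s'],o['tool_pos'],o['tool_rot'],o['qpos'])
E
```

```text
7.8833 [ 0.58885507 -0.18469962  0.2432084 ] [1.79997076e+02 5.59243507e-03 9.46110999e+00] [  6.21547484  15.89686995  10.50467085  92.28398408  -3.00282097
  72.09923604 -63.28810444]
```

View pics/w5.png

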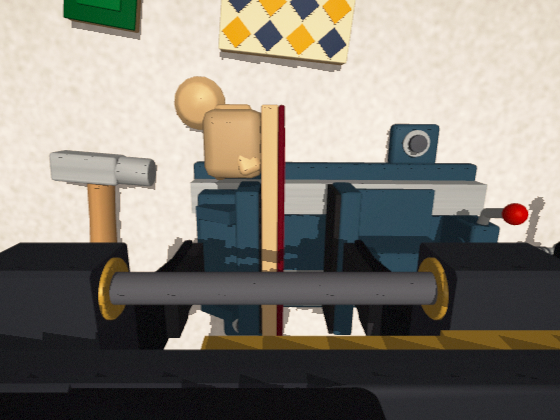

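drive_tool(commands=[[0,0.1,2.5,0,0,0,0.8],[0,0,2.5,0,0,0,0.8],[0,0,2,0,0,0,0.8],[0,0,1.6,0,0,0,0.8],[0,0,0,0,0,0,0.8],[0,0,0,0,0,0,0.8],[0,0,0,0,0,0,0.8]])

```text
time_s: 8.47
tool_pos: [0.5897, -0.1858, 0.1585]
tool_rot: [180.0, -0.1, 9.4]
force: [-0.6, -0.0, 0.0]
grip_width: 0.0696
```

drive_tool(commands=[[0,0,0,0,0,0,0.1],[0,0,0,0,0,0,0.1],[0,0,0,0,0,0,0.1],[0,0,0,0,0,0,0.1],[0,0,0,0,0,0,0.1],[0,0,0,0,0,0,0.1],[0,0,0,0,0,0,0.1],[0,0,0,0,0,0,0.1],[0,0,0,0,0,0,0.1],[0,0,0,0,0,0,0.1]], force=45)

```text
time_s: 9.3
tool_pos: [0.589, -0.1852, 0.1572]
tool_rot: [-180.0, 0.0, 9.4]
force: [0.3, -0.6, -0.4]
grip_width: 0.0137
```

drive_tool(commands=[[0,0,0,0,0,0,0],[0,0,0,0,0,0,0],[0,0,0,0,0,0,0],[0,0,0,0,0,0,0],[0,0,0,0,0,0,0]])

```text
time_s: 9.72
tool_pos: [0.589, -0.1852, 0.1572]
tool_rot: [-180.0, 0.0, 9.4]
force: [-0.7, 1.8, -0.0]
grip_width: 0.0135
```

```bash
python3 - <<'E'
from h import *
snap('wrist','w6'); o=env.get_obs(); print(o['time_s'],o['tool_pos'],o['tool_rot'],o['grip_width'],o['force'])
E
```

```text
9.7667 [ 0.58904792 -0.1852875   0.15727625] [-1.79987902e+02 -1.84393839e-03  9.40584616e+00] 0.013702371813259945 [-0.00277373  0.43876996 -0.06969026]
```

View pics/w6.png

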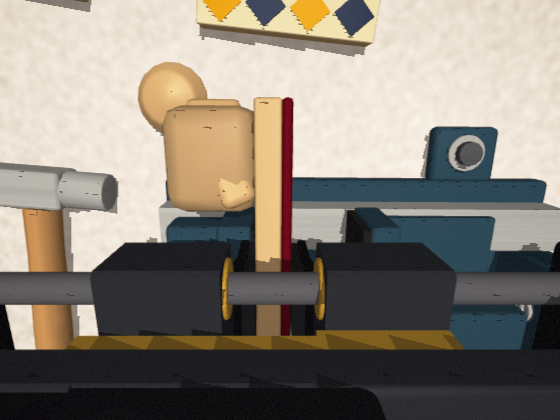

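Gripped at 13.7 mm, centred on the tile. I'll firm the grip and lift straight up.

drive_tool(commands=[[0,0,0,0,0,0,0],[0,0,0,0,0,0,0],[0,0,-0.3,0,0,0,0],[0,0,-0.6,0,0,0,0],[0,0,-0.9,0,0,0,0],[0,0,-1,0,0,0,0],[0,0,-1,0,0,0,0],[0,0,-1,0,0,0,0],[0,0,-1,0,0,0,0],[0,0,-1,0,0,0,0],[0,0,-1,0,0,0,0],[0,0,-1,0,0,0,0],[0,0,-0.7,0,0,0,0],[0,0,-0.4,0,0,0,0],[0,0,0,0,0,0,0],[0,0,0,0,0,0,0],[0,0,0,0,0,0,0],[0,0,0,0,0,0,0]], force=58)

```text
time_s: 11.27
tool_pos: [0.5887, -0.1853, 0.2554]
tool_rot: [-180.0, 0.1, 9.4]
force: [-0.9, -0.1, -6.5]
grip_width: 0.0136
```

```bash
python3 - <<'E'
from h import *
snap('wrist','w7');snap('scene','scene7');snap('side','side7'); o=env.get_obs(); print(o['time_s'],o['tool_pos'],o['tool_rot'],o['grip_width'],o['force'],o['wrist_torque'])
a=load('scene7')['img'][110:290,90:290]; b=load('side7')['img'][40:220,200:400]
cv2.imwrite('pics/c10.png',cv2.resize(np.hstack([a,b]),None,fx=2,fy=2,interpolation=cv2.INTER_CUBIC))
E
```

```text
11.4167 [ 0.58885344 -0.185423    0.25574094] [-1.79984685e+02  4.47422676e-02  9.39745150e+00] 0.013738927240242404 [-0.08209026 -0.15617179 -6.72616927] [-0.01782113  0.0778113  -0.0210024 ]
```

View pics/c10.png

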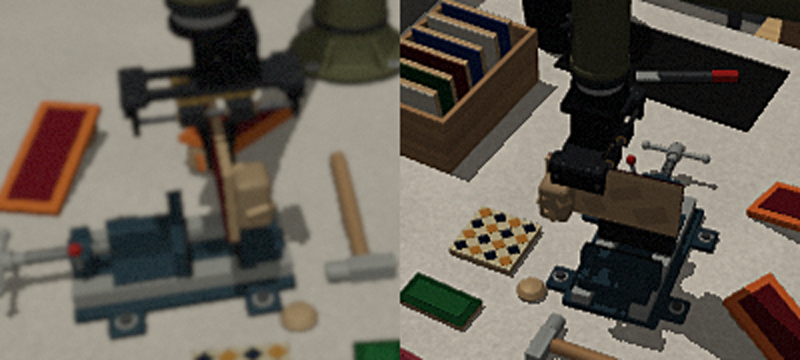

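View pics/w7.png

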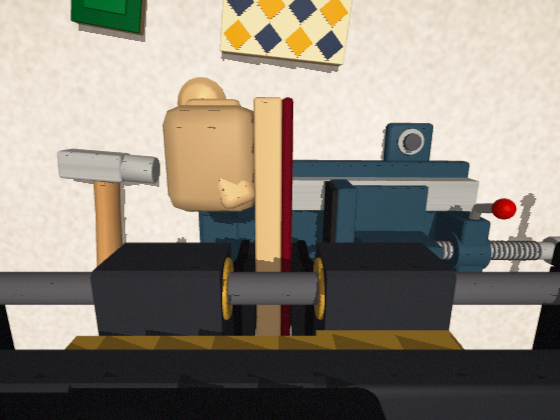

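The tile is level and hasn't shifted in the fingers, since the wrist view matches the one before the lift. The jaw is still open. I'll carry it to the tray.

drive_tool(commands=[[0.15,-0.6,0,0,0,0,0],[0.15,-1.2,0,0,0,0,0],[0.15,-1.8,0,0,0,0,0],[0.15,-2.4,0,0,0,0,0],[0.15,-2.8,0,0,0,0,0],[0.15,-2.8,0,0,0,0,0],[0.15,-2.8,0,0,0,0,0],[0.15,-2.8,0,0,0,0,0],[0.15,-2.9,0,0,0,0,0],[0.15,-2.9,0,0,0,0,0],[0.15,-2.9,0,0,0,0,0],[0.15,-2.9,0,0,0,0,0],[0.15,-2.9,0,0,0,0,0],[0.15,-2.9,0,0,0,0,0],[0.15,-2.9,0,0,0,0,0],[0.15,-2.9,0,0,0,0,0],[0.15,-2.4,0,0,0,0,0],[0.15,-1.8,0,0,0,0,0],[0.15,-1.2,0,0,0,0,0],[0.15,-0.6,0,0,0,0,0]])

```text
time_s: 13.08
tool_pos: [0.5413, 0.2805, 0.2562]
tool_rot: [-179.9, 0.0, 9.6]
force: [-0.8, 0.5, -6.1]
grip_width: 0.0134
```

drive_tool(commands=[[0,0,0,0,0,0,0],[0,0,0,0,0,1,0],[0,0,0,0,0,2,0],[0,0,0,0,0,3,0],[0,0,0,0,0,3.6,0],[0,0,0,0,0,3,0],[0,0,0,0,0,2,0],[0,0,0,0,0,1,0],[0,0,0,0,0,0,0],[0,0,0,0,0,0,0],[0,0,0,0,0,0,0],[0,0,0,0,0,0,0]])

```text
time_s: 14.08
tool_pos: [0.5429, 0.2769, 0.2563]
tool_rot: [180.0, -0.0, -6.2]
force: [-0.8, 0.1, -5.9]
grip_width: 0.0135
```

```bash
python3 - <<'E'
from h import *
snap('wrist','w8');snap('scene','scene8');snap('side','side8'); o=env.get_obs(); print(o['time_s'],o['tool_pos'],o['tool_rot'],o['grip_width'],o['force'],o['wrist_torque'])
a=load('scene8')['img'][110:290,290:490]; b=load('side8')['img'][180:360,130:330]
cv2.imwrite('pics/c11.png',cv2.resize(np.hstack([a,b]),None,fx=2,fy=2,interpolation=cv2.INTER_CUBIC))
E
```

```text
14.2333 [0.54286427 0.27717516 0.25626614] [ 1.79995108e+02 -5.02365944e-03 -6.19319001e+00] 0.013483303513615374 [-0.66893061  0.64977071 -6.82520882] [0.0489066  0.11298484 0.00507605]
```

View pics/c11.png

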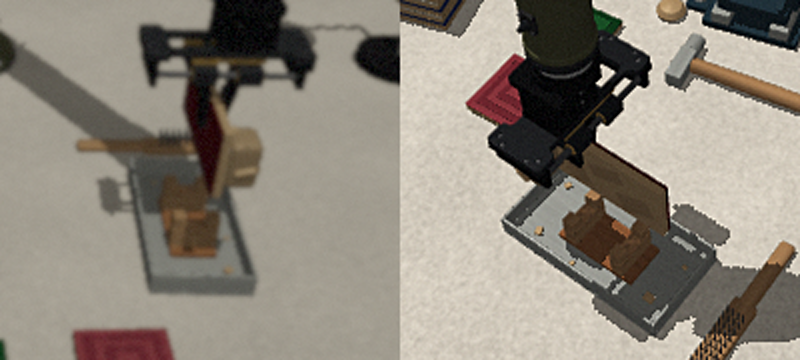

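View pics/w8.png

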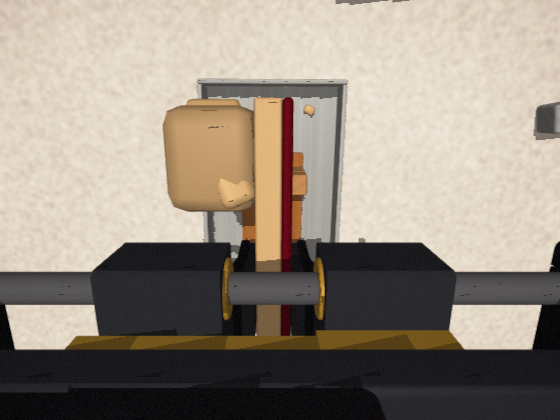

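```bash
python3 - <<'E'
from h import *
c=load('w8')
for u in [(198,80),(347,80),(206,240),(337,240)]: print(px2z(c,u,.032).round(4))
L=px2z(c,(198,80),.032);R=px2z(c,(347,80),.032); m=(L+R)/2; d=R-L; yaw=np.arctan2(d[1],d[0])+np.pi/2
print(np.linalg.norm(d),np.degrees(yaw)); print('tray ctr',m[:2]-.125*np.array([np.cos(yaw),np.sin(yaw)]))
o=env.get_obs(); y=np.radians(o['tool_rot'][2]); 
w2=np.array([.5658,-.1893]); print('tile mid', o['tool_pos'][:2]-.023*np.array([np.cos(y),np.sin(y)]))
E
```

```text
[0.6487 0.3287 0.032 ]
[0.635  0.2017 0.032 ]
[0.5041 0.3447 0.032 ]
[0.4905 0.219  0.032 ]
0.12776549078318158 -6.1415704821504224
tray ctr [0.51755108 0.27859866]
tile mid [0.5199985  0.27965642]
```

drive_tool(commands=[[0,0,0.4,0,0,0,0],[0,0,0.7,0,0,0,0],[0,0,0.8,0,0,0,0],[0,0,0.8,0,0,0,0],[0,0,0.7,0,0,0,0],[0,0,0.4,0,0,0,0],[0,0,0.2,0,0,0,0],[0,0,0,0,0,0,0],[0,0,0,0,0,0,0],[0,0,0,0,0,0,0]])

```text
time_s: 15.07
tool_pos: [0.5432, 0.2774, 0.2168]
tool_rot: [-180.0, -0.1, -6.2]
force: [0.5, -0.1, -7.0]
grip_width: 0.0138
```

```bash
python3 - <<'E'
from h import *
snap('wrist','w9');snap('scene','scene9');snap('side','side9'); o=env.get_obs(); print(o['time_s'],o['tool_pos'],o['tool_rot'],o['grip_width'],o['force'],o['wrist_torque'])
a=load('scene9')['img'][130:270,310:450]; b=load('side9')['img'][200:340,150:290]
cv2.imwrite('pics/c12.png',cv2.resize(np.hstack([a,b]),(800,400),interpolation=cv2.INTER_CUBIC))
E
```

```text
15.2167 [0.54305147 0.27736431 0.21676854] [-1.79972515e+02 -4.51718130e-02 -6.19746484e+00] 0.013777458736862746 [-1.0310119   0.47276914 -5.57581123] [-0.00363091  0.13080126  0.01875777]
```

View pics/c12.png

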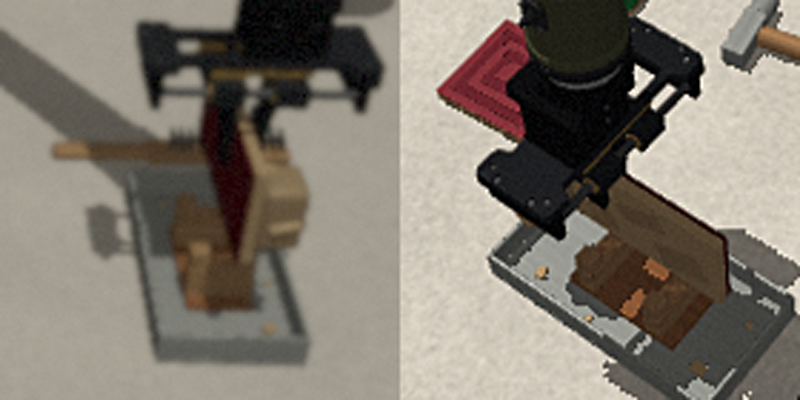

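View pics/w9.png

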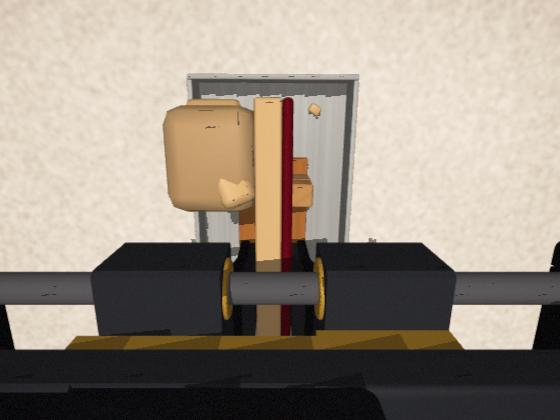

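View pics/scene9.png

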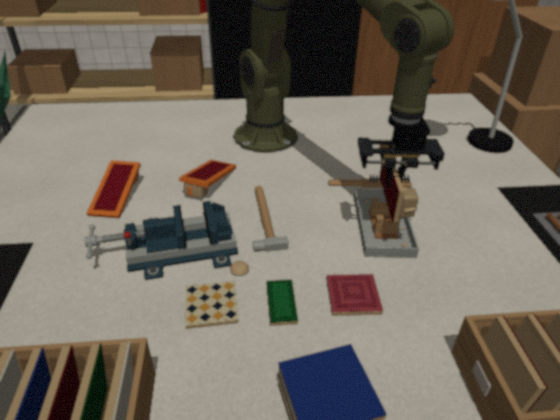

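```bash
python3 - <<'E'
from h import *
print(env.get_obs()['joint_velocities'].round(2)); print(env.sign_off())
E
```

```text
[ 0.01  0.06  0.05  0.08 -0.07 -0.04  0.06]
the job is handed in; nothing more can be done
None
```

I pinched the vise's spine and slid the jaw back about 37 mm. Then I gripped the burgundy tile at its balance point, lifted it straight out and handed it in held over the stand at about 15 s. The hand-in itself reported no verdict.

**Last checks before handing in:**
- **Position:** the tile's middle is within about 3 mm of the stand's centre and in line to about 0.1°. Its lower edge is about 33 mm above the block tops.
- **Steadiness:** the tool is level to 0.05° and the joints are at rest. The tile sits in the same place in the wrist pictures from grasp to end, so it has not slipped, and it touches nothing but the fingers.
- **Grip:** closed on 13.8 mm, and the wrist force of 6 to 7 N agrees with the tile's weight.
- **Vise and bystanders:** the vise is open, and the last scene picture shows all the bystanders in place, with the wire brush partly hidden behind the tile.

**Disagreement:** no check failed, but my three estimates of the tray's centre (side, scene and wrist cameras) differed by up to about 8 mm. I moved to a position between the first two, and the wrist camera check agreed with it to about 3 mm.

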